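Find the spectrometer cartridge with the loose part

ROBOT

A 7-joint arm with a two-finger parallel gripper is mounted at the origin on the work surface. World frame = base frame: x ahead of the robot, y to its left, z up, the work surface at z = 0. Lengths are in m, angles in degrees, forces in N, time in s.
With the tool pointing down it reaches from about 0.425 to 0.975 m from the base axis. Payload 16.7 kg.
Tool frame: the origin (TCP) lies midway between the tips of the shut fingers; the grasp point (between the pads) lies 19 mm behind it; z points along the fingers, y is the line along which they close (so a half turn about z gives the same grasp; the last joint's range is limited). The gripper opens to 85 mm and grips with 20 to 120 N. Pads are 22 mm wide; open, the fingers measure 114 mm over their backs; the gripper's body (76 mm by 85 mm) begins 54 mm behind the grasp point. The pads swing forward as they close: fully open they stand 13 mm farther back than shut.
Start: joints at [-82.592, 24.414, 4.234, 92.017, -1.954, 63.644, -3.845], TCP at [0.186, 0.649, 0.199] pointing down, gripper open.
Joint ranges: [-163.25, 163.25], [-28.42, 122.38], [-70.27, 78.77], [12.13, 141.07], [-58.53, 238.53], [9.26, 117.41], [-156.51, 156.51]. Speed limits (degrees/s): [108.29, 108.29, 136.94, 136.94, 172.46, 172.46, 172.46].

INTERFACE

Orientations are given as a 3x3 rotation matrix whose columns are the frame's x, y, z axes.
In Python, from cell import monitor, viewer, job gives the robot as it stands.
- The arm moves only by the tool drive_tool, never from a script. Its argument "commands" is a list that holds one entry, the list of rows, each a list of 5 numbers: the opening, from 0 (shut) to 1 (fully open), then the shift along the world's x, y, z in units of 40 mm (1.0 is 40 mm), then the turn about the world's z in units of 5 degrees (1.0 is 5 degrees). A call has 1 to 20 rows; each row shifts and turns the commanded pose from where the row before left it; what a row does not reach is not made up. A row lasts 1/8 s, in which the tool goes at most 62.5 mm and 10.7 degrees, less where a joint would pass 70% of its speed; a pose out of reach is approached as far as the arm can. A call is refused whole if a number of a shift passes 1 or a number of a turn 1, either way. A call with a gripper value outside its range is refused whole. The fingers move at their own pace and stop on an object; "force" is the grip in N (left out, the last holds). Time passes only in rows, so rows that do not move let the fingers close. It gives the time, the measured TCP pose, the force, the opening and the grip force at its end, in the units of the state.
- monitor.sense(): the state, without advancing time (a new reading comes with each control period).
- viewer.camera(name): name is "scene" or "top"; returns a dict with "frame" (384x512x3 uint8, red, green, blue), "vfov" (degrees; the focal length in pixels is half the picture's height over the tangent of half this angle, whatever the lens; pixels are square), "cx", "cy" (the principal point, pixels), "xyz" and "orientation" of the camera in the world. Camera axes: x right, y down, z forward; pixel columns grow to the right and rows downward; lengths in m; the calibration is good to about 2 mm. A picture is of the moment at which its call begins. There is no depth.
- job.close_job(): hands the job in; it is judged then, once.
The state is a dict: "clock": time; "joints": joint angles; "qd": joint speeds; "tau": joint torques, N m; "ee_pos": TCP position; "eef_rot": TCP orientation; "wrist_force": force on the tool from outside, world axes, zero at the start; "moment": the same for the moment, N m; "gripper_width": finger opening in m; "grasp_force": force on a finger pad.
Only numpy, scipy, OpenCV 4.12 (cv2) and the standard library are available. Lean on these libraries where they do the work, as an engineer would, in place of code of your own. Each camera call takes 0.05 s, during which the arm holds its last target. There are 200 camera calls.

TASK

One of the four spectrometer cartridges on the stand has a part loose inside. Shake them to find the one that rattles and set it down, lid up, on the floor of the repair tray; the sound ones must end standing in their own bays on the stand. Set cartridges down without dropping them, and leave the bottle, jar and screwdriver alone.

Things in the scene. Friction and masses are not known exactly. Their poses are not given: they have to be found in the camera images.
- cartridge_1: sealed metal spectrometer cartridge, one of four alike: case 96 mm long (x), 44 wide (y), 44 high, flat sides, two steel ports 14 mm long side by side on the -x end. Origin: centre of the underside, z up through the lid; its x lies along the stand's x.
- cartridge_2: sealed metal spectrometer cartridge, one of four alike: case 96 mm long (x), 44 wide (y), 44 high, flat sides, two steel ports 14 mm long side by side on the -x end. Origin: centre of the underside, z up through the lid; about 0.36 kg in all, differing up to 0.05 kg from one to the next.
- cartridge_3: sealed metal spectrometer cartridge, one of four alike: case 96 mm long (x), 44 wide (y), 44 high, flat sides, two steel ports 14 mm long side by side on the -x end. Origin: centre of the underside, z up through the lid; one of the four, any of them, has a 0.15 kg smooth steel block (slug) loose inside: it slides up to 30 mm either way along x if tilted over 15 degrees or jerked.
- cartridge_4: sealed metal spectrometer cartridge, one of four alike: case 96 mm long (x), 44 wide (y), 44 high, flat sides, two steel ports 14 mm long side by side on the -x end. Origin: centre of the underside, z up through the lid; three of the four, any of them, hold the same 0.15 kg fast in the middle.
- stand: fixed stand: grey plate 126 (x) by 352 (y) by 6 mm thick, four bays in a row along its y, 88 mm apart (44 mm free between cartridges). Each bay has four pins 10 mm tall beside the cartridge's long sides, 37 mm from its middle, and a stop 10 mm tall before each end; play about 4 mm all round. Origin: centre of the underside, on the bench
- tray: repair tray, fixed: open white tray 190 mm (x) by 170 mm (y) outside, walls 4 mm thick and 30 mm high, floor 4 mm thick with a black liner. Origin: centre of its underside on the bench
- bottle: amber glass bottle with white cap, 54 mm across, 105 mm high; origin under its centre. Leave alone
- jar: small clear jar with blue lid, 52 mm across, 55 mm high; origin under its centre. Leave alone
- driver: black screwdriver lying on the bench, 160 mm long, along its x. Leave alone
Things that resemble listed ones, but are neither listed nor needed, are in the scene too. What is shaped like the cartridge_3 but blue, pink or yellow is not meant.

How it is judged:
By the outcome, as a careful person would: the job done as asked, in the order asked, and still so for the second after the job is handed in, with the robot touching nothing.
It also fails if it takes over 72 s, if anything falls off the work surface, if the arm or the gripper's body presses on something with over 40 N, if the wrist force passes 120 N, or if a joint passes its speed limit or range.

## Working session

There is one attempt and no reset: what is moved stays moved. The work goes in short steps, Python scripts to look and compute and a tool call to move; the robot and the scene stay as the last step left them, time stands still between calls to the robot, and variables do not carry over. Pictures are saved under pics/ and viewed, at most 10 in all, crops included, and the job is handed in when it is done.

Besides the shell and the picture viewer there is one more tool, called by a JSON object that holds its "method" and its "body", one argument or row to a line. drive_tool: Moves the arm, as the interface text tells. Its arguments: {"type":"object","properties":{"commands":{"type":"array","items":{"type":"array","items":{"type":"array","items":{"type":"number"}}}},"force":{"type":"number"}},"required":["commands"]}

```bash
mkdir -p pics; ls
python3 - <<'E'
from cell import monitor, viewer, job
import cv2
for n in ("scene","top"):
    c=viewer.camera(n); cv2.imwrite(f"pics/{n}0.png",c["frame"][:,:,::-1])
    print(n,{k:v for k,v in c.items() if k!="frame"})
print(monitor.sense())
E
```

```text
pics
scene {'vfov': 54.15189326985167, 'cx': 252.04311826320745, 'cy': 185.34623017228034, 'xyz': array([ 1.26775332, -0.2991359 ,  0.81203545]), 'orientation': array([[ 0.38037094,  0.63728006, -0.67021793],
       [ 0.92478074, -0.26986729,  0.26823914],
       [-0.00992644, -0.721835  , -0.691994  ]])}
top {'vfov': 53.514173426221085, 'cx': 259.4982924113861, 'cy': 190.75529507550252, 'xyz': array([ 0.44098446, -0.0108126 ,  1.01640055]), 'orientation': array([[-0.01763979, -0.99610081,  0.08644084],
       [-0.99983126,  0.01801689,  0.00358433],
       [-0.00512775, -0.08636303, -0.99625054]])}
{'clock': 0.1, 'joints': array([-82.59153003,  24.44560361,   4.23329398,  92.04982854,
        -1.9533684 ,  63.64269719,  -3.84296606]), 'qd': array([-0.05347038, -0.06783564, -0.00124414, -0.00400331,  0.03582715,
       -0.03394239, -0.01046554]), 'tau': array([ 7.44955876e-03, -9.51560855e+01,  3.77155289e+00, -4.64398992e+01,
        1.97707757e-02,  6.57190234e-03,  7.00090072e-05]), 'ee_pos': array([0.18570017, 0.64852423, 0.19797734]), 'eef_rot': array([[-9.61377313e-01,  2.75233743e-01, -2.19566009e-04],
       [ 2.75233813e-01,  9.61376655e-01, -1.12957035e-03],
       [-9.98102392e-05, -1.14637529e-03, -9.99999338e-01]]), 'wrist_force': array([ 0.45278062, -0.12371261, -1.30401294]), 'moment': array([ 0.04630332, -0.0010137 , -0.02385605]), 'grasp_force': 0.0, 'gripper_width': 0.08560270130931126}
```

View pics/scene0.png

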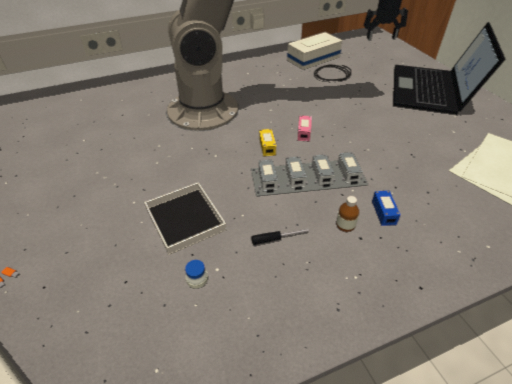

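View pics/top0.png

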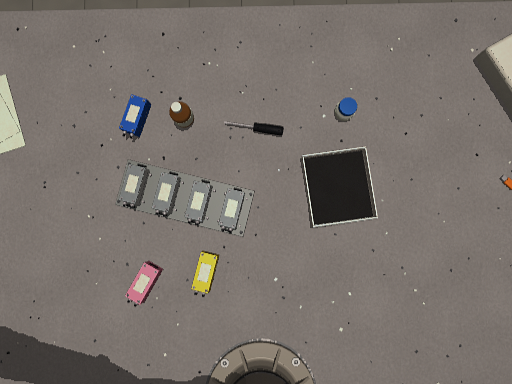

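The top view shows four grey cartridges on the stand at about (132,185), (165,193), (198,202) and (231,210). The lookalikes are blue (135,116), pink (144,283) and yellow (205,272). The tray is at (340,187), and the bottle (180,112), driver (255,128) and jar (346,108) lie ahead. I choose the four grey ones on the plate and check them in one crop.

```bash
cat > h.py <<'E'
import numpy as np, cv2
from cell import monitor, viewer, job
def ray(c,p,z):
    f=c["frame"].shape[0]/2/np.tan(np.radians(c["vfov"]/2))
    d=c["orientation"]@np.array([(p[0]-c["cx"])/f,(p[1]-c["cy"])/f,1])
    return c["xyz"]+d*(z-c["xyz"][2])/d[2]
def proj(c,P):
    f=c["frame"].shape[0]/2/np.tan(np.radians(c["vfov"]/2))
    v=c["orientation"].T@(np.array(P)-c["xyz"]); return np.array([c["cx"]+f*v[0]/v[2],c["cy"]+f*v[1]/v[2]])
def rects(mask,amin):
    cs,_=cv2.findContours(mask,cv2.RETR_EXTERNAL,cv2.CHAIN_APPROX_NONE)
    return [cv2.minAreaRect(k) for k in cs if cv2.contourArea(k)>amin]
E
python3 - <<'E'
from h import *
c=viewer.camera("top"); im=c["frame"].astype(int)
crop=c["frame"][150:245,105:265,::-1]; cv2.imwrite("pics/crop1.png",cv2.resize(crop,None,fx=5,fy=5,interpolation=cv2.INTER_CUBIC))
lab=((im.min(2)>185)).astype(np.uint8)*255; lab[:150]=0; lab[245:]=0; lab[:,:105]=0; lab[:,265:]=0
for r in rects(lab,30):
    b=[ray(c,p,.05)[:2] for p in cv2.boxPoints(r)]
    print("label",np.round(r[0],1),np.round(ray(c,r[0],.05)[:2],4),[np.round(np.linalg.norm(b[i]-b[i+1])*1000) for i in (0,1)],r[2])
blk=(im.max(2)<45).astype(np.uint8)*255; blk[:130]=0; blk[245:]=0; blk[:,:290]=0
for r in rects(blk,1000):
    b=[ray(c,p,.004)[:2] for p in cv2.boxPoints(r)]; print("liner",np.round(r[0],1),np.round(ray(c,r[0],.004),4),np.round(b,3))
E
```

```text
label [230.8 207.8] [0.4827 0.0663] [np.float64(41.0), np.float64(23.0)] 14.03624439239502
liner [338.1 187. ] [ 0.5351 -0.2169  0.004 ] [[ 0.615 -0.128]
 [ 0.636 -0.285]
 [ 0.456 -0.305]
 [ 0.436 -0.15 ]]
```

View pics/crop1.png

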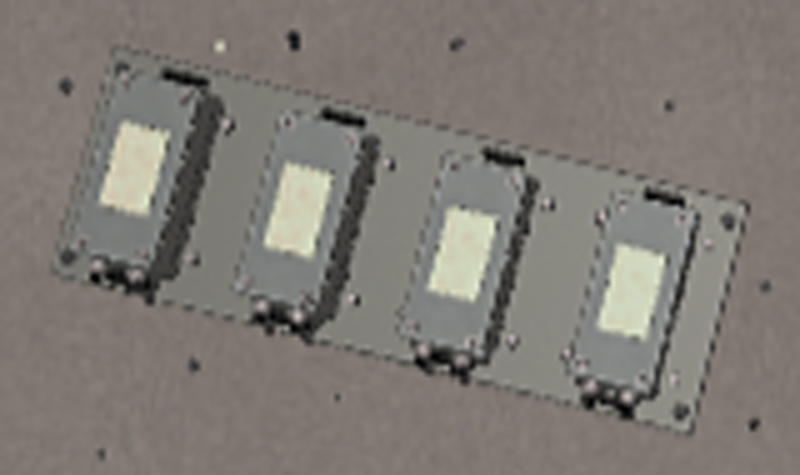

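The crop shows four grey cartridges with cream labels at crop pixels (133,168), (298,210), (462,255) and (630,292). Their ports face the base, and the plate corners are at (113,47), (748,203), (692,432) and (55,275).

Run:
```python
from h import *
c=viewer.camera("top"); im=c["frame"].astype(int)
lab=((im[:,:,0]>175)&(im[:,:,1]>165)).astype(np.uint8)*255; lab[:150]=0; lab[245:]=0; lab[:,:105]=0; lab[:,265:]=0
for r in sorted(rects(lab,30)):
    b=[ray(c,p,.05)[:2] for p in cv2.boxPoints(r)]
    print("label",np.round(r[0],1),np.round(ray(c,r[0],.05)[:2],4),[np.round(np.linalg.norm(b[i]-b[i+1])*1000) for i in (0,1)],r[2])
P=np.array([[113,47],[748,203],[692,432],[55,275]])/5-.4+[105,150]
Q=np.array([ray(c,p,.006)[:2] for p in P]); print("plate",Q.round(4))
print("sides",[np.linalg.norm(Q[i]-Q[i-1]).round(4) for i in range(4)])
ctr=Q.mean(0); y=(Q[0]+Q[3]-Q[1]-Q[2]); y/=np.linalg.norm(y); x=np.array([y[1],-y[0]])
print("ctr",ctr.round(4),"y",y.round(4),"yaw",np.degrees(np.arctan2(x[1],x[0])))
for k in (1.5,.5,-.5,-1.5): print("bay",(ctr+y*.088*k).round(4))
s=viewer.camera("scene"); im=s["frame"].astype(int)
lab=((im[:,:,0]>175)&(im[:,:,1]>165)).astype(np.uint8)*255; lab[:150]=0; lab[195:]=0; lab[:,:255]=0; lab[:,365:]=0
for r in sorted(rects(lab,15)): print("scene label",np.round(ray(s,r[0],.05)[:2],4))
R=monitor.sense()["eef_rot"]; print("tool y yaw->x", np.degrees(np.arctan2(-R[0,1],R[1,1])))
```

```text
label [131.4 183.1] [0.5504 0.3198] [np.float64(43.0), np.float64(26.0)] 14.03624439239502
label [164.1 191.4] [0.5276 0.2358] [np.float64(44.0), np.float64(25.0)] 14.03624439239502
label [197.1 200.1] [0.5037 0.1518] [np.float64(44.0), np.float64(25.0)] 14.03624439239502
label [230.9 207.9] [0.4826 0.066 ] [np.float64(42.0), np.float64(25.0)] 14.03624439239502
plate [[0.6207 0.3468]
 [0.5304 0.0069]
 [0.4097 0.0384]
 [0.4986 0.3762]]
sides [np.float64(0.1256), np.float64(0.3517), np.float64(0.1247), np.float64(0.3493)]
ctr [0.5149 0.1921] y [0.2557 0.9668] yaw -14.815250726603718
bay [0.5486 0.3197]
bay [0.5261 0.2346]
bay [0.5036 0.1496]
bay [0.4811 0.0645]
scene label [0.4833 0.0666]
scene label [0.5022 0.1524]
scene label [0.527  0.2358]
scene label [0.5505 0.3191]
tool y yaw->x -15.978340265579261
```

{"method": "drive_tool", "body": {
  "commands": [
    [[0.78,0.91,-0.82,-0.2,0.02],[0.78,0.91,-0.82,-0.2,0.02],[0.78,0.91,-0.82,-0.2,0.02],[0.78,0.91,-0.82,-0.2,0.02],[0.78,0.91,-0.82,-0.2,0.02],[0.78,0.91,-0.82,-0.2,0.02],[0.78,0.91,-0.82,-0.2,0.02],[0.78,0.91,-0.82,-0.2,0.02],[0.78,0.91,-0.82,-0.2,0.02],[0.78,0.91,-0.82,-0.2,0.02],[0.78,0,0,0,0]]
  ],
  "force": 70
}}

```text
clock: 1.62
ee_pos: [0.5524, 0.3167, 0.1179]
eef_rot: [[-0.964, 0.264, 0.0], [0.264, 0.964, -0.002], [-0.001, -0.002, -1.0]]
wrist_force: [-0.9, 0.3, 0.6]
gripper_width: 0.0667
grasp_force: 0.0
```

{"method": "drive_tool", "body": {
  "commands": [
    [[0.78,0,-0.02,-0.5,0.1],[0.78,0,0,-0.5,0],[0.78,0,0,-0.5,0],[0.78,0,0,-0.5,0],[0.78,0,0,-0.4,0],[0.78,0,0,0,0],[0.78,0,0,0,0]]
  ]
}}

```text
clock: 2.5
ee_pos: [0.5501, 0.3202, 0.0231]
eef_rot: [[-0.968, 0.25, 0.001], [0.25, 0.968, 0.0], [-0.0, 0.0, -1.0]]
wrist_force: [-0.5, -0.7, 0.4]
gripper_width: 0.0666
grasp_force: 0.0
```

Run:
```python
from h import *
for n,(a,b,w,h) in {"scene":(240,140,140,60),"top":(105,150,100,75)}.items():
    c=viewer.camera(n); cr=c["frame"][b:b+h,a:a+w,::-1]; cv2.imwrite(f"pics/g_{n}.png",cv2.resize(cr,None,fx=5,fy=5,interpolation=cv2.INTER_CUBIC))
```

```text
(no output)
```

View pics/g_scene.png

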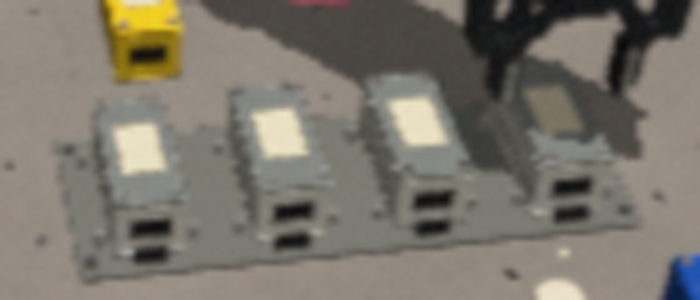

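The crop shows the fingers straddling the leftmost cartridge (label at crop (553,110)), one on each long side. They are still high, so I lower a little more and then close.

{"method": "drive_tool", "body": {
  "commands": [
    [[0.78,0,-0.01,-0.3,0],[0.78,0,0,0,0],[0.3,0,0,0,0],[0.3,0,0,0,0],[0.3,0,0,0,0],[0.3,0,0,0,0]]
  ]
}}

```text
clock: 3.35
ee_pos: [0.5499, 0.3197, 0.0112]
eef_rot: [[-0.968, 0.25, 0.0], [0.25, 0.968, 0.0], [-0.0, 0.0, -1.0]]
wrist_force: [-1.9, -1.2, 5.2]
gripper_width: 0.0413
grasp_force: 70.0
```

{"method": "drive_tool", "body": {
  "commands": [
    [[0.3,0,0,0.5,0],[0.3,0,0,0.5,0],[0.3,0,0,0.3,0],[0.3,0,0,0,0],[0.3,0,0,0,0],[0.3,0,0,0,0],[0.3,0,0,0,0]]
  ]
}}

```text
clock: 4.22
ee_pos: [0.5495, 0.3196, 0.0621]
eef_rot: [[-0.968, 0.25, -0.001], [0.25, 0.968, -0.001], [0.001, -0.001, -1.0]]
wrist_force: [-1.3, 0.9, -3.0]
gripper_width: 0.0412
grasp_force: 71.5
```

```bash
cat > m.py <<'E'
from h import *
R=[];F=[];T=[]
for i in range(6):
    viewer.camera("top"); s=monitor.sense(); R.append(s["moment"]);F.append(s["wrist_force"]);T.append(s["tau"])
R=np.array(R);y=np.array([.2557,.9668,0]);x=np.array([.9668,-.2557,0])
print("clock",s["clock"],"pos",s["ee_pos"].round(4),"w",s["gripper_width"])
print("My_stand %.4f +- %.4f  Mx_stand %.4f"%((R@y).mean(),(R@y).std(),(R@x).mean()),"F",np.mean(F,0).round(2),"tau",np.mean(T,0).round(3))
E
python3 m.py
```

```text
clock 4.525 pos [0.5498 0.3197 0.0625] w 0.041406767511267234
My_stand -0.0113 +- 0.0332  Mx_stand -0.0138 F [-0.05 -0.42 -3.26] tau [-4.0000e-03 -9.6194e+01  7.2890e+00 -3.8804e+01  1.5000e-02  6.0000e-03
  0.0000e+00]
```

{"method": "drive_tool", "body": {
  "commands": [
    [[0.3,1,-0.25,0,0],[0.3,-1,0.25,0,0],[0.3,1,-0.25,0,0],[0.3,-1,0.25,0,0],[0.3,1,-0.25,0,0],[0.3,-1,0.25,0,0],[0.3,0,0,0,0],[0.3,0,0,0,0],[0.3,0,0,0,0]]
  ]
}}

```text
clock: 5.65
ee_pos: [0.5504, 0.3195, 0.0627]
eef_rot: [[-0.968, 0.251, 0.0], [0.251, 0.968, -0.0], [-0.0, 0.0, -1.0]]
wrist_force: [0.1, 0.6, -3.7]
gripper_width: 0.0411
grasp_force: 72.5
```

```bash
python3 m.py
```

```text
clock 5.95 pos [0.5499 0.3195 0.0626] w 0.04125551807085673
My_stand 0.0106 +- 0.0140  Mx_stand 0.0096 F [-0.03 -0.27 -3.15] tau [-6.5000e-02 -9.6336e+01  7.3640e+00 -3.8890e+01  1.6000e-02  3.0000e-03
  4.0000e-03]
```

{"method": "drive_tool", "body": {
  "commands": [
    [[0.3,-1,0.25,0,0],[0.3,1,-0.25,0,0],[0.3,-1,0.25,0,0],[0.3,1,-0.25,0,0],[0.3,-1,0.25,0,0],[0.3,1,-0.25,0,0],[0.3,0,0,0,0],[0.3,0,0,0,0],[0.3,0,0,0,0]]
  ]
}}

```text
clock: 7.08
ee_pos: [0.5492, 0.32, 0.0625]
eef_rot: [[-0.968, 0.249, -0.0], [0.249, 0.968, -0.0], [0.0, -0.0, -1.0]]
wrist_force: [0.1, 0.4, -2.8]
gripper_width: 0.0411
grasp_force: 72.8
```

```bash
python3 m.py
```

```text
clock 7.375 pos [0.5496 0.3198 0.0626] w 0.0411937996472299
My_stand 0.0020 +- 0.0252  Mx_stand 0.0070 F [ 0.08  0.12 -3.  ] tau [ 7.5000e-02 -9.6105e+01  7.4420e+00 -3.8815e+01  1.6000e-02  5.0000e-03
 -5.0000e-03]
```

{"method": "drive_tool", "body": {
  "commands": [
    [[0.3,0,0,-0.5,0],[0.3,0,0,-0.4,0],[0.3,0,0,-0.25,0],[0.3,0,0,-0.15,0],[0.3,0,0,0,0],[0.3,0,0,0,0],[0.78,0,0,0,0],[0.78,0,0,0,0],[0.78,0,0,0,0],[0.78,0,0,0.5,0],[0.78,0,0,0.5,0],[0.78,0,0,0.5,0],[0.78,-0.19,-0.7,0,0],[0.78,-0.19,-0.7,0,0],[0.78,-0.19,-0.7,0,0],[0.78,0,0,0,0],[0.78,0,0,0,0]]
  ]
}}

```text
clock: 9.5
ee_pos: [0.5275, 0.2366, 0.0716]
eef_rot: [[-0.968, 0.25, 0.001], [0.25, 0.968, 0.001], [-0.001, 0.001, -1.0]]
wrist_force: [0.0, 0.0, 0.1]
gripper_width: 0.0668
grasp_force: 0.0
```

```bash
cat > lab.py <<'E'
from h import *
c=viewer.camera("top"); im=c["frame"].astype(int); m=monitor.sense()
lab=((im[:,:,0]>150)&(im[:,:,1]>140)&(im[:,:,2]>110)).astype(np.uint8)*255; lab[:150]=0; lab[245:]=0; lab[:,:105]=0; lab[:,265:]=0
for r in sorted(rects(lab,30)): print("label",np.round(ray(c,r[0],.05)[:2],4),np.round(r[1],1),round(r[2],1))
print(m["ee_pos"].round(4))
E
python3 lab.py
```

```text
label [0.5745 0.364 ] [16.5 11.7] 59.0
label [0.5028 0.1521] [10.9 18.4] 14.0
label [0.4832 0.0776] [47.1 46.3] 14.0
[0.5274 0.2368 0.0713]
```

{"method": "drive_tool", "body": {
  "commands": [
    [[0.78,0,-0.02,-0.5,0],[0.78,0,0,-0.5,0],[0.78,0,0,-0.5,0],[0.78,0,0,0,0],[0.78,0,0,0,0],[0.3,0,0,0,0],[0.3,0,0,0,0],[0.3,0,0,0,0],[0.3,0,0,0,0],[0.3,0,0,0.5,0],[0.3,0,0,0.5,0],[0.3,0,0,0.3,0],[0.3,0,0,0,0],[0.3,1,-0.25,0,0],[0.3,-1,0.25,0,0],[0.3,1,-0.25,0,0],[0.3,-1,0.25,0,0],[0.3,0,0,0,0],[0.3,0,0,0,0],[0.3,0,0,0,0]]
  ]
}}

```text
clock: 12.05
ee_pos: [0.5274, 0.2347, 0.0624]
eef_rot: [[-0.968, 0.25, 0.0], [0.25, 0.968, -0.0], [-0.0, -0.0, -1.0]]
wrist_force: [-0.0, -0.3, -3.7]
gripper_width: 0.0406
grasp_force: 72.0
```

```bash
python3 m.py
```

```text
clock 12.35 pos [0.5271 0.2348 0.0626] w 0.04075847995055501
My_stand -0.0050 +- 0.0340  Mx_stand 0.0062 F [-0.04 -0.19 -3.75] tau [-5.3000e-02 -8.5510e+01  6.4880e+00 -3.6953e+01  1.3000e-02  1.0000e-03
  5.0000e-03]
```

{"method": "drive_tool", "body": {
  "commands": [
    [[0.3,-1,0.25,0,0],[0.3,1,-0.25,0,0],[0.3,-1,0.25,0,0],[0.3,1,-0.25,0,0],[0.3,-1,0.25,0,0],[0.3,1,-0.25,0,0],[0.3,0,0,0,0],[0.3,0,0,0,0],[0.3,0,0,0,0]]
  ]
}}

```text
clock: 13.48
ee_pos: [0.5265, 0.2351, 0.0625]
eef_rot: [[-0.968, 0.25, -0.0], [0.25, 0.968, -0.0], [0.0, -0.0, -1.0]]
wrist_force: [-0.4, -0.9, -4.9]
gripper_width: 0.0407
grasp_force: 72.4
```

```bash
python3 m.py
```

```text
clock 13.775 pos [0.5269 0.235  0.0627] w 0.040671364438585336
My_stand -0.0051 +- 0.0253  Mx_stand 0.0271 F [-0.15  0.04 -3.6 ] tau [ 6.2000e-02 -8.5365e+01  6.5990e+00 -3.6921e+01  1.5000e-02  7.0000e-03
 -5.0000e-03]
```

{"method": "drive_tool", "body": {
  "commands": [
    [[0.3,0,0,-0.5,0],[0.3,0,0,-0.4,0],[0.3,0,0,-0.25,0],[0.3,0,0,-0.15,0],[0.3,0,0,0,0],[0.3,0,0,0,0],[0.78,0,0,0,0],[0.78,0,0,0,0],[0.78,0,0,0,0],[0.78,0,0,0.5,0],[0.78,0,0,0.5,0],[0.78,0,0,0.5,0],[0.78,-0.2,-0.7,0,0],[0.78,-0.2,-0.7,0,0],[0.78,-0.2,-0.69,0,0],[0.78,0,0,0,0],[0.78,0,0,0,0]]
  ]
}}

```text
clock: 15.9
ee_pos: [0.5033, 0.1519, 0.0707]
eef_rot: [[-0.968, 0.25, 0.0], [0.25, 0.968, 0.0], [-0.0, 0.0, -1.0]]
wrist_force: [0.3, 0.9, 0.9]
gripper_width: 0.0667
grasp_force: 0.0
```

{"method": "drive_tool", "body": {
  "commands": [
    [[0.78,0,0,-0.5,0],[0.78,0,0,-0.5,0],[0.78,0,0,-0.5,0],[0.78,0,0,0,0],[0.78,0,0,0,0],[0.3,0,0,0,0],[0.3,0,0,0,0],[0.3,0,0,0,0],[0.3,0,0,0,0],[0.3,0,0,0.5,0],[0.3,0,0,0.5,0],[0.3,0,0,0.3,0],[0.3,0,0,0,0],[0.3,1,-0.25,0,0],[0.3,-1,0.25,0,0],[0.3,1,-0.25,0,0],[0.3,-1,0.25,0,0],[0.3,0,0,0,0],[0.3,0,0,0,0],[0.3,0,0,0,0]]
  ]
}}

```text
clock: 18.4
ee_pos: [0.5034, 0.1512, 0.0624]
eef_rot: [[-0.968, 0.25, 0.0], [0.25, 0.968, -0.0], [-0.0, -0.0, -1.0]]
wrist_force: [1.0, 0.6, -4.4]
gripper_width: 0.0407
grasp_force: 73.2
```

```bash
python3 m.py
```

```text
clock 18.7 pos [0.5031 0.1512 0.0626] w 0.04073121385499784
My_stand 0.0003 +- 0.0284  Mx_stand -0.0053 F [-0.58  0.1  -3.84] tau [-4.2000e-02 -7.5468e+01  5.7590e+00 -3.5216e+01  1.6000e-02 -7.0000e-03
  6.0000e-03]
```

{"method": "drive_tool", "body": {
  "commands": [
    [[0.3,-1,0.25,0,0],[0.3,1,-0.25,0,0],[0.3,-1,0.25,0,0],[0.3,1,-0.25,0,0],[0.3,-1,0.25,0,0],[0.3,1,-0.25,0,0],[0.3,0,0,0,0],[0.3,0,0,0,0],[0.3,0,0,0,0]]
  ]
}}

```text
clock: 19.82
ee_pos: [0.5025, 0.1514, 0.0626]
eef_rot: [[-0.968, 0.25, -0.0], [0.25, 0.968, -0.0], [0.0, -0.0, -1.0]]
wrist_force: [0.7, 0.2, -4.0]
gripper_width: 0.0408
grasp_force: 74.0
```

```bash
python3 m.py
```

```text
clock 20.125 pos [0.5029 0.1514 0.0627] w 0.04072034782197057
My_stand -0.0191 +- 0.0206  Mx_stand 0.0009 F [-0.19 -0.28 -3.89] tau [ 5.1000e-02 -7.5260e+01  5.8890e+00 -3.5164e+01  1.5000e-02  1.6000e-02
 -5.0000e-03]
```

{"method": "drive_tool", "body": {
  "commands": [
    [[0.3,0,0,-0.5,0],[0.3,0,0,-0.4,0],[0.3,0,0,-0.25,0],[0.3,0,0,-0.15,0],[0.3,0,0,0,0],[0.3,0,0,0,0],[0.78,0,0,0,0],[0.78,0,0,0,0],[0.78,0,0,0,0],[0.78,0,0,0.5,0],[0.78,0,0,0.5,0],[0.78,0,0,0.5,0],[0.78,-0.17,-0.71,0,0],[0.78,-0.17,-0.71,0,0],[0.78,-0.17,-0.71,0,0],[0.78,0,0,0,0],[0.78,0,0,0,0]]
  ]
}}

```text
clock: 22.25
ee_pos: [0.4829, 0.0666, 0.0707]
eef_rot: [[-0.968, 0.25, 0.0], [0.25, 0.968, 0.0], [-0.0, 0.0, -1.0]]
wrist_force: [-0.2, -0.2, -0.0]
gripper_width: 0.0666
grasp_force: 0.0
```

{"method": "drive_tool", "body": {
  "commands": [
    [[0.78,0,0,-0.5,0],[0.78,0,0,-0.5,0],[0.78,0,0,-0.5,0],[0.78,0,0,0,0],[0.78,0,0,0,0],[0.3,0,0,0,0],[0.3,0,0,0,0],[0.3,0,0,0,0],[0.3,0,0,0,0],[0.3,0,0,0.5,0],[0.3,0,0,0.5,0],[0.3,0,0,0.3,0],[0.3,0,0,0,0],[0.3,1,-0.25,0,0],[0.3,-1,0.25,0,0],[0.3,1,-0.25,0,0],[0.3,-1,0.25,0,0],[0.3,0,0,0,0],[0.3,0,0,0,0],[0.3,0,0,0,0]]
  ]
}}

```text
clock: 24.75
ee_pos: [0.483, 0.066, 0.0625]
eef_rot: [[-0.968, 0.25, 0.0], [0.25, 0.968, -0.0], [-0.0, -0.0, -1.0]]
wrist_force: [0.9, 0.1, -4.9]
gripper_width: 0.0405
grasp_force: 73.2
```

```bash
python3 m.py
```

```text
clock 25.05 pos [0.4826 0.066  0.0626] w 0.04029699437419551
My_stand 0.0214 +- 0.0429  Mx_stand 0.0303 F [ 0.03  0.16 -3.6 ] tau [-3.2000e-02 -6.7415e+01  5.3570e+00 -3.3871e+01  9.0000e-03 -1.0000e-03
  6.0000e-03]
```

{"method": "drive_tool", "body": {
  "commands": [
    [[0.3,-1,0.25,0,0],[0.3,1,-0.25,0,0],[0.3,-1,0.25,0,0],[0.3,1,-0.25,0,0],[0.3,-1,0.25,0,0],[0.3,1,-0.25,0,0],[0.3,0,0,0,0],[0.3,0,0,0,0],[0.3,0,0,0,0]]
  ]
}}

```text
clock: 26.18
ee_pos: [0.4821, 0.0662, 0.0626]
eef_rot: [[-0.968, 0.25, -0.0], [0.25, 0.968, -0.0], [0.0, -0.0, -1.0]]
wrist_force: [0.4, -0.1, -4.3]
gripper_width: 0.0406
grasp_force: 73.7
```

```bash
python3 m.py
```

```text
clock 26.475 pos [0.4825 0.0662 0.0627] w 0.04092357096806565
My_stand -0.0291 +- 0.0173  Mx_stand 0.0121 F [ 0.26 -0.04 -3.06] tau [ 4.1000e-02 -6.7147e+01  5.5120e+00 -3.3823e+01  1.6000e-02  8.0000e-03
 -6.0000e-03]
```

```bash
sed -i 's/range(6)/range(12)/; s/"tau",np.mean(T,0).round(3)/"tau5 %.4f +- %.4f"%(np.mean(T,0)[5],np.std(T,0)[5])/' m.py; cat m.py | tail -2
```

```text
print("clock",s["clock"],"pos",s["ee_pos"].round(4),"w",s["gripper_width"])
print("My_stand %.4f +- %.4f  Mx_stand %.4f"%((R@y).mean(),(R@y).std(),(R@x).mean()),"F",np.mean(F,0).round(2),"tau5 %.4f +- %.4f"%(np.mean(T,0)[5],np.std(T,0)[5]))
```

{"method": "drive_tool", "body": {
  "commands": [
    [[0.3,0.5,-0.13,0,0],[0.3,1,-0.26,0,0],[0.3,1,-0.26,0,0],[0.3,1,-0.26,0,0],[0.3,-1,0.26,0,0],[0.3,-0.5,0.13,0,0],[0.3,-0.25,0.07,0,0],[0.3,-0.1,0.03,0,0],[0.3,0,0,0,0],[0.3,0,0,0,0],[0.3,0,0,0,0]]
  ]
}}

```text
clock: 27.85
ee_pos: [0.5489, 0.0491, 0.0626]
eef_rot: [[-0.968, 0.25, 0.0], [0.25, 0.968, -0.0], [-0.0, -0.0, -1.0]]
wrist_force: [0.1, 0.2, -3.7]
gripper_width: 0.0408
grasp_force: 73.7
```

```bash
python3 m.py
```

```text
clock 28.45 pos [0.5486 0.0493 0.0626] w 0.04107273271688724
My_stand -0.0073 +- 0.0227  Mx_stand -0.0109 F [-0.01 -0.08 -3.54] tau5 0.0052 +- 0.0015
```

{"method": "drive_tool", "body": {
  "commands": [
    [[0.3,-0.5,0.13,0,0],[0.3,-1,0.26,0,0],[0.3,-1,0.26,0,0],[0.3,1,-0.26,0,0],[0.3,0.6,-0.16,0,0],[0.3,0.3,-0.08,0,0],[0.3,0.1,-0.03,0,0],[0.3,0,0,0,0],[0.3,0,0,0,0],[0.3,0,0,0,0]]
  ]
}}

```text
clock: 29.7
ee_pos: [0.5282, 0.0543, 0.0627]
eef_rot: [[-0.968, 0.25, -0.0], [0.25, 0.968, 0.0], [0.0, 0.0, -1.0]]
wrist_force: [0.3, -0.0, -3.7]
gripper_width: 0.0405
grasp_force: 73.8
```

```bash
python3 m.py
```

```text
clock 30.3 pos [0.5286 0.0541 0.0626] w 0.04100302575835225
My_stand -0.0170 +- 0.0208  Mx_stand 0.0048 F [-0.04 -0.06 -3.7 ] tau5 0.0081 +- 0.0019
```

{"method": "drive_tool", "body": {
  "commands": [
    [[0.3,-0.6,0.15,0,0],[0.3,-0.55,0.15,0,0],[0.3,0,0,0,0],[0.3,0,0,-0.5,0],[0.3,0,0,-0.4,0],[0.3,0,0,-0.25,0],[0.3,0,0,-0.15,0],[0.3,0,0,0,0],[0.3,0,0,0,0],[0.78,0,0,0,0],[0.78,0,0,0,0],[0.78,0,0,0,0],[0.78,0,0,0.5,0],[0.78,0,0,0.5,0],[0.78,0,0,0.5,0],[0.78,0.17,0.71,0,0],[0.78,0.17,0.71,0,0],[0.78,0.17,0.71,0,0],[0.78,0,0,0,0],[0.78,0,0,0,0]]
  ]
}}

```text
clock: 32.8
ee_pos: [0.5027, 0.1507, 0.0704]
eef_rot: [[-0.968, 0.25, -0.0], [0.25, 0.968, -0.001], [0.0, -0.001, -1.0]]
wrist_force: [-0.6, -1.1, 0.6]
gripper_width: 0.0668
grasp_force: 0.0
```

{"method": "drive_tool", "body": {
  "commands": [
    [[0.78,0,0,-0.5,0],[0.78,0,0,-0.5,0],[0.78,0,0,-0.5,0],[0.78,0,0,0,0],[0.3,0,0,0,0],[0.3,0,0,0,0],[0.3,0,0,0,0],[0.3,0,0,0,0],[0.3,0,0,0.5,0],[0.3,0,0,0.5,0],[0.3,0,0,0.3,0],[0.3,0,0,0,0]]
  ]
}}

```text
clock: 34.3
ee_pos: [0.5034, 0.1515, 0.0635]
eef_rot: [[-0.968, 0.25, 0.001], [0.25, 0.968, 0.001], [-0.001, 0.001, -1.0]]
wrist_force: [0.2, -0.1, -3.9]
gripper_width: 0.0409
grasp_force: 71.8
```

{"method": "drive_tool", "body": {
  "commands": [
    [[0.3,0.5,-0.13,0,0],[0.3,1,-0.26,0,0],[0.3,1,-0.26,0,0],[0.3,1,-0.26,0,0],[0.3,-1,0.26,0,0],[0.3,-0.5,0.13,0,0],[0.3,-0.25,0.07,0,0],[0.3,-0.1,0.03,0,0],[0.3,0,0,0,0],[0.3,0,0,0,0],[0.3,0,0,0,0]]
  ]
}}

```text
clock: 35.67
ee_pos: [0.5694, 0.1343, 0.0626]
eef_rot: [[-0.968, 0.25, 0.0], [0.25, 0.968, -0.0], [-0.0, -0.0, -1.0]]
wrist_force: [-0.4, 0.2, -4.0]
gripper_width: 0.0409
grasp_force: 72.2
```

```bash
python3 m.py
```

```text
clock 36.275 pos [0.569  0.1345 0.0626] w 0.040884196104710585
My_stand 0.0267 +- 0.0305  Mx_stand 0.0051 F [-0.13  0.02 -3.85] tau5 -0.0226 +- 0.0017
```

{"method": "drive_tool", "body": {
  "commands": [
    [[0.3,-0.5,0.13,0,0],[0.3,-1,0.26,0,0],[0.3,-1,0.26,0,0],[0.3,1,-0.26,0,0],[0.3,0.6,-0.16,0,0],[0.3,0.3,-0.08,0,0],[0.3,0.1,-0.03,0,0],[0.3,0,0,0,0],[0.3,0,0,0,0],[0.3,0,0,0,0]]
  ]
}}

```text
clock: 37.52
ee_pos: [0.5485, 0.1396, 0.0627]
eef_rot: [[-0.968, 0.25, -0.0], [0.25, 0.968, 0.0], [0.0, 0.0, -1.0]]
wrist_force: [0.1, 0.3, -3.8]
gripper_width: 0.0406
grasp_force: 72.7
```

```bash
python3 m.py
```

```text
clock 38.125 pos [0.549  0.1393 0.0626] w 0.04045537700713125
My_stand -0.0414 +- 0.0350  Mx_stand 0.0119 F [ 0.11  0.19 -3.95] tau5 0.0455 +- 0.0017
```

Cartridge 3 (third from the left) is the loose one. Its joint 6 torque flips from -0.023 to +0.046 N m with shake direction, while the sound one stays near 0.005. I carry it to the tray.

{"method": "drive_tool", "body": {
  "commands": [
    [[0.3,0,0,0.6,0],[0.3,0,-0.3,0.4,0],[0.3,-0.02,-0.86,0,0],[0.3,-0.02,-0.86,0,0],[0.3,-0.02,-0.86,0,0],[0.3,-0.02,-0.86,0,0],[0.3,-0.02,-0.86,0,0],[0.3,-0.02,-0.86,0,0],[0.3,-0.02,-0.86,0,0],[0.3,-0.02,-0.86,0,0],[0.3,-0.02,-0.86,0,0],[0.3,-0.02,-0.6,0,0],[0.3,-0.02,-0.2,0,0],[0.3,0,0,-0.5,0],[0.3,0,0,-0.5,0],[0.3,0,0,-0.5,0],[0.3,0,0,-0.3,0],[0.3,0,0,0,0],[0.3,0,0,0,0]]
  ]
}}

```text
clock: 40.5
ee_pos: [0.5406, -0.2144, 0.0313]
eef_rot: [[-0.968, 0.25, 0.001], [0.25, 0.968, -0.0], [-0.001, -0.0, -1.0]]
wrist_force: [0.2, -0.2, -3.8]
gripper_width: 0.0406
grasp_force: 72.8
```

Run:
```python
from h import *
c=viewer.camera("scene"); cv2.imwrite("pics/tray.png",cv2.resize(c["frame"][130:260,130:380,::-1],None,fx=3,fy=3,interpolation=cv2.INTER_CUBIC)); print(monitor.sense()["ee_pos"])
```

```text
[ 0.54062395 -0.2144603   0.03135956]
```

View pics/tray.png

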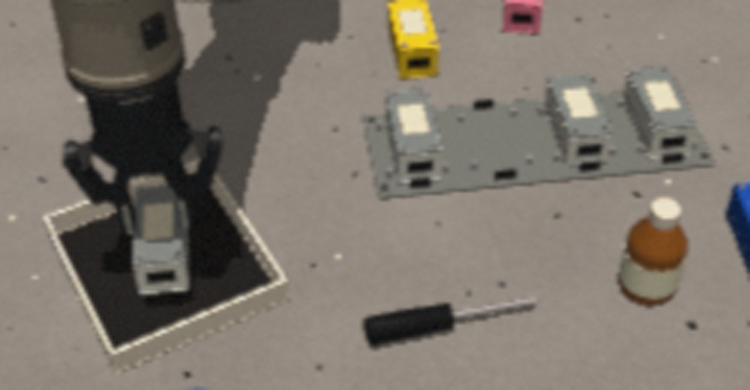

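The picture shows the cartridge over the tray floor at (160,245), clear of the walls. The other three stand in their bays, with bay 3 empty. I lower gently and watch the force.

{"method": "drive_tool", "body": {
  "commands": [
    [[0.3,0,0,-0.25,0],[0.3,0,0,-0.15,0],[0.3,0,0,-0.1,0],[0.3,0,0,0,0],[0.3,0,0,0,0]]
  ]
}}

```text
clock: 41.18
ee_pos: [0.5401, -0.2144, 0.0105]
eef_rot: [[-0.968, 0.25, -0.0], [0.25, 0.968, -0.0], [0.0, -0.0, -1.0]]
wrist_force: [-0.2, -0.2, -4.8]
gripper_width: 0.0404
grasp_force: 72.8
```

{"method": "drive_tool", "body": {
  "commands": [
    [[0.3,0,0,-0.03,0],[0.3,0,0,0,0],[0.3,0,0,0,0]]
  ]
}}

```text
clock: 41.55
ee_pos: [0.5404, -0.2144, 0.01]
eef_rot: [[-0.968, 0.25, 0.001], [0.25, 0.968, 0.0], [-0.001, 0.0, -1.0]]
wrist_force: [-3.4, 2.0, 9.1]
gripper_width: 0.0409
grasp_force: 75.0
```

Contact is felt (force from -4.8 to +9.1 N), so the cartridge is on the floor. I release, rise and withdraw so the top view is clear.

{"method": "drive_tool", "body": {
  "commands": [
    [[0.78,0,0,0,0],[0.78,0,0,0,0],[0.78,0,0,0,0],[0.78,0,0,0.4,0],[0.78,0,0,0.8,0],[0.78,0,0,1,0],[0.78,0,0,1,0],[0.78,0,-1,0.5,0],[0.78,0,-1,0,0],[0.78,0,-1,0,0],[0.78,0,-1,0,0],[0.78,0,-1,0,0],[0.78,0,-1,0,0],[0.78,0,0,0,0]]
  ]
}}

```text
clock: 43.3
ee_pos: [0.5386, -0.4579, 0.1584]
eef_rot: [[-0.967, 0.254, -0.0], [0.254, 0.967, -0.002], [-0.0, -0.002, -1.0]]
wrist_force: [0.7, 0.9, 0.8]
gripper_width: 0.0668
grasp_force: 0.0
```

```bash
python3 lab.py
python3 - <<'E'
from h import *
c=viewer.camera("top"); cv2.imwrite("pics/end.png",cv2.resize(c["frame"][80:310,90:400,::-1],None,fx=2.5,fy=2.5,interpolation=cv2.INTER_CUBIC)); print(monitor.sense()["clock"])
E
```

```text
label [0.5495 0.3201] [10.4 17.7] 14.0
label [0.5264 0.2349] [10.3 17.5] 15.3
label [0.4822 0.0658] [10.7 18.4] 14.0
label [0.4829 0.0363] [12.6 37.1] 14.0
[ 0.5393 -0.4558  0.1582]
43.4
```

View pics/end.png

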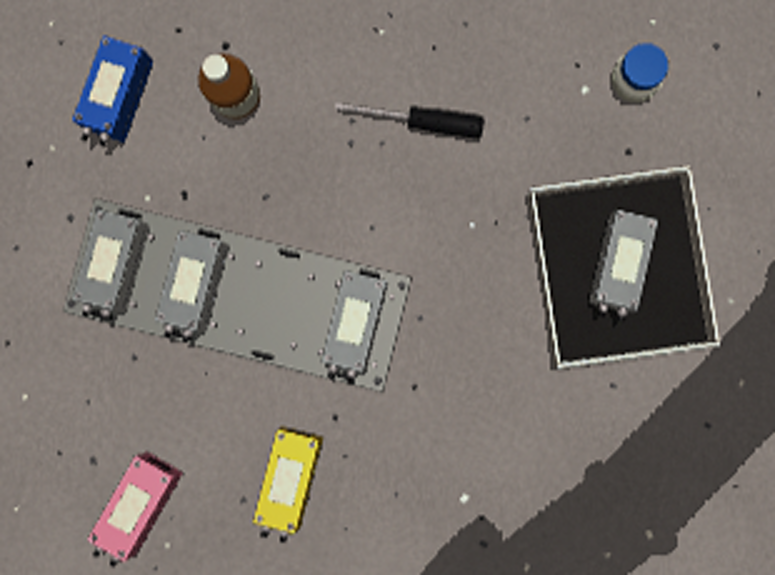

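The picture shows the three sound cartridges in their bays, with labels at (102,258), (186,280) and (352,322), within about 1.5 mm of where they started. The loose one lies lid up in the tray at (627,262), and the other objects look unmoved. I hand the job in.

```bash
python3 -c "
from cell import job
print(job.close_job())"
```

```text
the job is handed in; nothing more can be done
None
```

The rattling cartridge, third from the left on the stand, is lid up on the repair tray floor, the three sound ones are back in their own bays, and the job was handed in at about 43 s of the 72 s allowed.

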